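Pack the sample jars into the red case in their order

TASK

Move the four sample jars from the rack into the red case, one to a compartment, keeping their order as counted from the handles: the jar that stood nearest the rack's black handle goes in the compartment nearest the case's black handle, the next one beside it, and so on. Keep the jars upright all the time and leave each standing upright on the floor of its compartment.

Things in the scene. Friction and masses are not known exactly. Their poses are not given: they have to be found in the camera images.
- jar_yellow: loose lidded sample jar, upright, brown with a paper label and a yellow screw cap: body 38 mm diameter, cap 40 mm diameter from 42 to 60 mm height, 60 mm tall in all, about 90 g. Origin: centre of its underside; z up along the jar; its yaw is arbitrary (round). It starts standing in holder_yellow.
- jar_blue: loose lidded sample jar, upright, brown with a paper label and a blue screw cap: body 38 mm diameter, cap 40 mm diameter from 42 to 60 mm height, 60 mm tall in all, about 90 g. Origin: centre of its underside; z up along the jar; its yaw is arbitrary (round). It starts standing in holder_blue.
- jar_white: loose lidded sample jar, upright, brown with a paper label and a white screw cap: body 38 mm diameter, cap 40 mm diameter from 42 to 60 mm height, 60 mm tall in all, about 90 g. Origin: centre of its underside; z up along the jar; its yaw is arbitrary (round). It starts standing in holder_white.
- jar_green: loose lidded sample jar, upright, brown with a paper label and a green screw cap: body 38 mm diameter, cap 40 mm diameter from 42 to 60 mm height, 60 mm tall in all, about 90 g. Origin: centre of its underside; z up along the jar; its yaw is arbitrary (round). It starts standing in holder_green.
- holder_yellow: fixed yellow square open holder, 60 x 60 mm, 20 mm high, walls and floor 4 mm; origin: centre of its underside, 6 mm above the table on the rack's aluminium tray (80 x 336 mm). The four holders stand in a straight row at 65 mm pitch; y runs along the row, x across it. Fixed, so they keep the record of the original order.
- holder_blue: fixed blue square open holder, 60 x 60 mm, 20 mm high, walls and floor 4 mm; origin: centre of its underside, 6 mm above the table on the rack's aluminium tray (80 x 336 mm). The four holders stand in a straight row at 65 mm pitch; y runs along the row, x across it. Fixed, so they keep the record of the original order.
- holder_white: fixed white square open holder, 60 x 60 mm, 20 mm high, walls and floor 4 mm; origin: centre of its underside, 6 mm above the table on the rack's aluminium tray (80 x 336 mm). The four holders stand in a straight row at 65 mm pitch; y runs along the row, x across it. Fixed, so they keep the record of the original order.
- holder_green: fixed green square open holder, 60 x 60 mm, 20 mm high, walls and floor 4 mm; origin: centre of its underside, 6 mm above the table on the rack's aluminium tray (80 x 336 mm). The four holders stand in a straight row at 65 mm pitch; y runs along the row, x across it. Fixed, so they keep the record of the original order.
- rack_handle: fixed black bow handle at one end of the rack (which end varies; the other end has a low steel bar): 70 mm across the row, 22 mm along it, 35 mm high; origin: centre of its underside, 6 mm above the table, on the row's centre line, 54.5 mm from the nearest holder's centre. Axes parallel to the holders'.
- case: fixed open red case, 70 x 265 mm (x, y), 24 mm high, walls and floor 5 mm; origin: centre of its underside, on the table. Four 60 x 60 mm grey-floored compartments in a row, centres at x 0, y +97.5, +32.5, -32.5, -97.5 mm. Black bow handle 35 mm high on its +y end (y 132 to 155), so y +97.5 is nearest it. Open lid flat on the +x side (x 39 to 109, 18 mm high): not used.
Things that resemble listed ones, but are neither listed nor needed, are in the scene too. What is shaped like the jar_yellow but orange or pink is not meant.

How it is judged:
At the end, for the whole second after the job is handed in: Each jar is in the case compartment whose rank from the case's handle equals its holder's rank from the rack's handle: within 15 mm of the compartment's centre in x and y, origin less than 10 mm above the case's underside, tilted under 0.1 rad, released and at rest (((horizontal distance between holder_yellow and rack_handle between 0 and 0.085 m and y of jar_yellow in the frame of case between 0.0825 and 0.1125 m) or (horizontal distance between holder_yellow and rack_handle between 0.085 and 0.15 m and y of jar_yellow in the frame of case between 0.0175 and 0.0475 m) or (horizontal distance between holder_yellow and rack_handle between 0.15 and 0.215 m and y of jar_yellow in the frame of case between -0.0475 and -0.0175 m) or (horizontal distance between holder_yellow and rack_handle between 0.215 and 0.3 m and y of jar_yellow in the frame of case between -0.1125 and -0.0825 m)) and x of jar_yellow in the frame of case between -0.015 and 0.015 m and z of jar_yellow in the frame of case between 0 and 0.01 m and angle between each of jar_yellow, jar_blue, jar_white, jar_green's own z axis and vertical below 0.1 rad and linear speed of each of jar_yellow, jar_blue, jar_white, jar_green below 0.02 m/s and angular speed of each of jar_yellow, jar_blue, jar_white, jar_green below 0.3 rad/s and ((horizontal distance between holder_blue and rack_handle between 0 and 0.085 m and y of jar_blue in the frame of case between 0.0825 and 0.1125 m) or (horizontal distance between holder_blue and rack_handle between 0.085 and 0.15 m and y of jar_blue in the frame of case between 0.0175 and 0.0475 m) or (horizontal distance between holder_blue and rack_handle between 0.15 and 0.215 m and y of jar_blue in the frame of case between -0.0475 and -0.0175 m) or (horizontal distance between holder_blue and rack_handle between 0.215 and 0.3 m and y of jar_blue in the frame of case between -0.1125 and -0.0825 m)) and x of jar_blue in the frame of case between -0.015 and 0.015 m and z of jar_blue in the frame of case between 0 and 0.01 m and ((horizontal distance between holder_white and rack_handle between 0 and 0.085 m and y of jar_white in the frame of case between 0.0825 and 0.1125 m) or (horizontal distance between holder_white and rack_handle between 0.085 and 0.15 m and y of jar_white in the frame of case between 0.0175 and 0.0475 m) or (horizontal distance between holder_white and rack_handle between 0.15 and 0.215 m and y of jar_white in the frame of case between -0.0475 and -0.0175 m) or (horizontal distance between holder_white and rack_handle between 0.215 and 0.3 m and y of jar_white in the frame of case between -0.1125 and -0.0825 m)) and x of jar_white in the frame of case between -0.015 and 0.015 m and z of jar_white in the frame of case between 0 and 0.01 m and ((horizontal distance between holder_green and rack_handle between 0 and 0.085 m and y of jar_green in the frame of case between 0.0825 and 0.1125 m) or (horizontal distance between holder_green and rack_handle between 0.085 and 0.15 m and y of jar_green in the frame of case between 0.0175 and 0.0475 m) or (horizontal distance between holder_green and rack_handle between 0.15 and 0.215 m and y of jar_green in the frame of case between -0.0475 and -0.0175 m) or (horizontal distance between holder_green and rack_handle between 0.215 and 0.3 m and y of jar_green in the frame of case between -0.1125 and -0.0825 m)) and x of jar_green in the frame of case between -0.015 and 0.015 m and z of jar_green in the frame of case between 0 and 0.01 m); the robot touches nothing.
It fails at once if the yellow jar is tipped by more than 0.6 rad (angle between jar_yellow's own z axis and vertical above 0.6 rad).
It fails at once if the blue jar is tipped by more than 0.6 rad (angle between jar_blue's own z axis and vertical above 0.6 rad).
It fails at once if the white jar is tipped by more than 0.6 rad (angle between jar_white's own z axis and vertical above 0.6 rad).
It fails at once if the green jar is tipped by more than 0.6 rad (angle between jar_green's own z axis and vertical above 0.6 rad).
It also fails if it takes over 99 s, if anything falls off the work surface, if the arm or the gripper's body presses on something with over 40 N, if the wrist force passes 120 N, or if a joint passes its speed limit or range.

ROBOT

A 6-joint arm with a two-finger parallel gripper is mounted at the origin on the work surface. World frame = base frame: x ahead of the robot, y to its left, z up, the work surface at z = 0. Lengths are in m, angles in rad, forces in N, time in s.
With the tool pointing down it reaches from about 0.35 to 0.975 m from the base axis. Payload 4.9 kg.
Tool frame: the origin (TCP) lies midway between the tips of the shut fingers; the grasp point (between the pads) lies 19 mm behind it; z points along the fingers, y is the line along which they close (so a half turn about z gives the same grasp; the last joint's range is limited). The gripper opens to 85 mm and grips with 20 to 120 N. Pads are 22 mm wide; open, the fingers measure 114 mm over their backs; the gripper's body (76 mm by 85 mm) begins 54 mm behind the grasp point. The pads swing forward as they close: fully open they stand 13 mm farther back than shut.
Start: joints at [-1.3, 0.053, 1.613, -0, 1.476, -0.119], TCP at [0.237, -0.578, 0.231] pointing down, gripper open.
Joint ranges: [-3.01, 3.01], [-1.01, 2.22], [0.06, 2.58], [-1.02, 4.17], [0.09, 2.62], [-3.14, 3.14]. Speed limits (rad/s): [2.57, 2.57, 3.14, 3.14, 3.14, 3.14].

INTERFACE

Orientations are given as a rotation vector (axis times angle).
In Python, from station import ctrl gives the robot as it stands. The module is installed in compiled form; this text tells all that it offers.
- The arm moves only by the shell command python3 -m handwheel 'ROWS' [OPENING] [FORCE]. ROWS is JSON, a list of rows, each a list of 2 entries, a list of its own where there are three numbers: the shift along the tool's x, y, z in cm, then the turn, a rotation vector about the tool's x, y, z in rad. In form: [[[tx, ty, tz], [ax, ay, az]], ...]. A call has 1 to 5 rows; each row is the pose to reach, as a shift and turn from the pose commanded when the call began, along the tool's axes at that moment; what a row does not reach only later rows make up. A row lasts 1/8 s, in which the tool goes at most 62.5 mm and 10.7 degrees, less where a joint would pass 70% of its speed; a pose out of reach is approached as far as the arm can. A call with a gripper value outside its range is refused whole. OPENING is the gripper's target within -1 to 1 (shut at 1, half-way at 0, fully open at -1), set as the call begins (- or left out, the last holds). The fingers move at their own pace and stop on an object; FORCE is the grip in N (left out, the last holds). Time passes only in rows, so rows that repeat a pose let the fingers close. It gives the time, the measured TCP pose, the force, the opening and the grip force at its end, in the units of the state.
- ctrl.get_obs(): the state, without advancing time (a new reading comes with each control period).
- ctrl.get_image(name): name is "scene" or "top" or "wrist"; returns the picture (480x640x3 uint8, blue, green, red); there is no depth.
- ctrl.calibration(name): a dict with "fx", "fy", "cx", "cy" (pixels), "R" (3x3) and "t" (3): a world point X has camera coordinates R X + t. Camera axes: x right, y down, z forward; pixel columns grow to the right and rows downward; lengths in m; the calibration is good to about 2 mm. A picture is of the moment at which its call begins: read the wrist's pose just before it. calibration takes no time and is no camera call; for the wrist camera it gives the pose at the moment of the call.
- ctrl.finish_job(): hands the job in; it is judged then, once.
Trained networks look in the newest picture that a camera, given by its name, has taken for a name from the list of things; names that differ only in an ending like _2 or _b are one class to them, and where a whole thing is asked for, a point or a joint stands for the part that bears it (a point fixed in the world has none). Each returns a list of dicts, best first, with "score" (0 to 1); they miss things now and then, are a little off and sometimes report something else, mostly with a low value. They report only what shows in the picture. A call takes as long as a camera call. They do not tell look-alikes from the thing itself.
- ctrl.look_for(camera, query): "position" ([column, row] in pixels, amid what is visible of it).
- ctrl.landmark_of(camera, query): "position" ([column, row] in pixels: a listed point, or the origin of a listed thing).
The state is a dict: "t": time; "q": joint angles; "dq": joint speeds; "effort": joint torques, N m; "tool_pos": TCP position; "tool_rot": TCP orientation; "contact_force": force on the tool from outside, world axes, zero at the start; "wrist_torque": the same for the moment, N m; "opening": finger opening in m; "grip_force": force on a finger pad.
Only numpy, scipy, OpenCV 4.12 (cv2) and the standard library are available. Lean on these libraries where they do the work, as an engineer would, in place of code of your own. Each camera call takes 0.05 s, during which the arm holds its last target. There are 200 camera calls.

## Working session

There is one attempt and no reset: what is moved stays moved. The work goes in short steps, Python scripts to look and compute and a shell command to move; the robot and the scene stay as the last step left them, time stands still between calls to the robot, and variables do not carry over. Pictures are saved under pics/ and viewed, at most 14 in all, crops included, and the job is handed in when it is done.

```bash
mkdir -p pics; python3 - <<'E'
from station import ctrl
import cv2
for n in("scene","top"):
    cv2.imwrite(f"pics/{n}0.png",ctrl.get_image(n)); c=ctrl.calibration(n); print(n,c)
o=ctrl.get_obs(); print(o)
for q in ["holder_yellow","holder_blue","holder_white","holder_green","rack_handle","case","jar_yellow","jar_blue","jar_white","jar_green"]:
    print(q,[( [round(v) for v in d["position"]],round(d["score"],2)) for d in ctrl.landmark_of("top",q)[:3]])
E
```

```text
scene {'fx': 433.45655857064156, 'fy': 433.45655857064156, 'cx': 316.48603320388696, 'cy': 236.66290120016723, 'R': array([[-0.11497803,  0.99335415,  0.00525132],
       [ 0.58770488,  0.07228527, -0.80583982],
       [-0.80086392, -0.08956765, -0.5921103 ]]), 't': array([ 0.06120478, -0.2571734 ,  1.2809934 ])}
top {'fx': 565.4961991601692, 'fy': 565.4961991601692, 'cx': 313.75862336995414, 'cy': 248.06010584358916, 'R': array([[-0.00182785, -0.99999769,  0.00112691],
       [-0.99413309,  0.00169525, -0.10815045],
       [ 0.10814829, -0.00131798, -0.9941339 ]]), 't': array([-0.00227754,  0.49363569,  1.0969368 ])}
{'t': 0.1, 'q': array([-1.30000051e+00,  5.32815701e-02,  1.61416179e+00, -2.65017349e-05,
        1.47600873e+00, -1.18998430e-01]), 'dq': array([-2.31017577e-03,  9.38595922e-05, -3.85874624e-03,  7.49883889e-04,
        1.59112560e-03,  1.10514894e-03]), 'effort': array([ 5.04567925e-04, -3.94898272e+01, -3.71363711e+01, -1.21560338e-04,
        3.84450745e-03, -2.24290027e-07]), 'tool_pos': array([ 0.23733999, -0.57756733,  0.23018867]), 'tool_rot': array([-3.08029696e+00, -6.08063659e-01,  2.62636402e-04]), 'contact_force': array([0.61810894, 0.05691409, 0.02294015]), 'wrist_torque': array([-0.01910898,  0.02790338, -0.00903695]), 'grip_force': 0.0, 'opening': 0.08535012276013228}
holder_yellow [([156, 254], 0.61)]
holder_blue [([190, 254], 0.71)]
holder_white [([218, 253], 0.96)]
holder_green [([250, 251], 0.57)]
rack_handle [([129, 251], 0.56)]
case [([416, 218], 0.88), ([225, 252], 0.3)]
jar_yellow [([168, 204], 0.98), ([147, 300], 0.81), ([157, 254], 0.61)]
jar_blue [([189, 250], 0.85)]
jar_white [([223, 251], 0.57)]
jar_green [([252, 249], 0.9)]
```

View pics/top0.png

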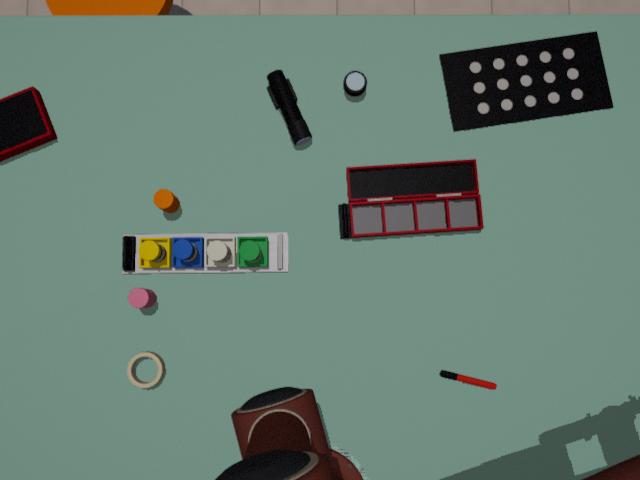

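View pics/scene0.png

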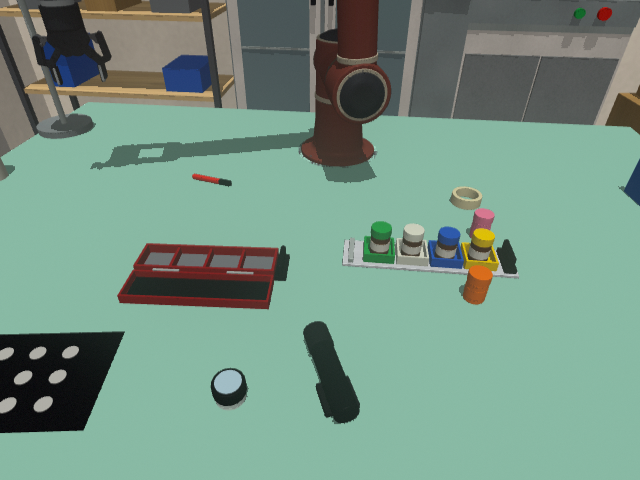

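The rack handle is on the left (row 253, column 129). The jars run yellow 155, blue 187, white 219, green 252 from it. The case is at about (416, 218), with its handle at its left end (column 345) and its lid on the far side. The orange (167, 200) and pink (142, 298) jars are distractors.

```bash
cat > h.py <<'E'
from station import ctrl
import numpy as np, cv2
from scipy.spatial.transform import Rotation as Ro
def w(n,p,z,c=None):
    c=c or ctrl.calibration(n); R=np.array(c["R"]);t=np.array(c["t"])
    d=R.T@[(p[0]-c["cx"])/c["fx"],(p[1]-c["cy"])/c["fy"],1]; o=-R.T@t
    return o+d*(z-o[2])/d[2]
def go(X,yaw=None):
    "shift (cm) in tool axes to world X; turn about tool z so that tool x has world yaw (mod pi)"
    o=ctrl.get_obs(); R=Ro.from_rotvec(o["tool_rot"]).as_matrix()
    s=R.T@(np.array(X)-o["tool_pos"])*100
    r=None
    if yaw is not None:
        y=np.arctan2(R[1,0],R[0,0]); a=-(yaw-y); r=(a+np.pi/2)%np.pi-np.pi/2
        c=np.array([[np.cos(yaw),np.sin(yaw),0],[np.sin(yaw),-np.cos(yaw),0],[0,0,-1.]])
        if np.cos(y-a-yaw+0)*0+np.cos(y-r-yaw)<0: c[:,:2]*=-1
        r=Ro.from_matrix(R.T@c).as_rotvec().round(3)
    print("shift",s.round(2),"turn",r,"tcp",o["tool_pos"].round(4),"q6",o["q"][5].round(2),"t",o["t"])
def hue_rect(img,mask):
    k=max(cv2.findContours(mask,cv2.RETR_EXTERNAL,cv2.CHAIN_APPROX_NONE)[0],key=cv2.contourArea)
    return cv2.boxPoints(cv2.minAreaRect(k))
E
python3 - <<'E'
from h import *
im=cv2.imread("pics/top0.png"); hsv=cv2.cvtColor(im,cv2.COLOR_BGR2HSV)
P=[(156,254),(190,254),(218,253),(250,251)]
print("holders",[w("top",p,.006).round(3)[:2] for p in P],"handle",w("top",(129,251),.006).round(3))
print("case lm",w("top",(416,218),0).round(3))
m=((hsv[...,1]<60)&(hsv[...,2]>120)).astype(np.uint8)*255; m[:220]=0;m[285:]=0;m[:,300:]=0
m=cv2.morphologyEx(m,cv2.MORPH_CLOSE,np.ones((5,5)))
ys,xs=np.nonzero(m); b=cv2.boxPoints(cv2.minAreaRect(np.c_[xs,ys].astype(np.float32)))
print("tray",b.round(1).tolist(),[w("top",p,.006).round(3)[:2].tolist() for p in b])
# grey compartment floors
g=((hsv[...,1]<60)&(hsv[...,2]>50)).astype(np.uint8)*255; g[:195]=0;g[240:]=0;g[:,:348]=0;g[:,485:]=0
n,l,s,c=cv2.connectedComponentsWithStats(g)
for i in range(1,n):
    if s[i,4]>150: print("comp",c[i].round(1),s[i],w("top",c[i],.005).round(3)[:2])
r=((hsv[...,1]>150)&((hsv[...,0]<8)|(hsv[...,0]>172))).astype(np.uint8)*255; r[:150]=0;r[245:]=0;r[:,:340]=0
b=hue_rect(im,r);print("case+lid",b.round(1).tolist(),[w("top",p,.022).round(3)[:2].tolist() for p in b])
# cap tops via top landmark
for n_,p in zip("ybwg",[(168,204),(189,250),(223,251),(252,249)]): print(n_,w("top",p,.01).round(3)[:2])
E
```

```text
holders [array([0.484, 0.316]), array([0.484, 0.247]), array([0.486, 0.19 ]), array([0.49 , 0.126])] handle [0.491 0.37  0.006]
case lm [ 0.558 -0.213  0.   ]
tray [[-0.0, 220.0], [299.0, 220.0], [299.0, 284.0], [0.0, 284.0]] [[0.554, 0.635], [0.553, 0.027], [0.423, 0.027], [0.424, 0.627]]
comp [438.6 232.9] [349 195 136  45 908] [ 0.526 -0.257]
comp [462.4 212.7] [449 199  28  28 702] [ 0.568 -0.307]
comp [431.2 214.8] [417 201  30  28 746] [ 0.564 -0.243]
comp [399.2 217. ] [385 203  30  29 757] [ 0.559 -0.177]
comp [367.3 219. ] [353 205  30  29 766] [ 0.555 -0.112]
case+lid [[346.1000061035156, 167.39999389648438], [478.1000061035156, 158.89999389648438], [482.6000061035156, 228.8000030517578], [350.5, 237.3000030517578]] [[0.659, -0.069], [0.676, -0.337], [0.532, -0.341], [0.516, -0.077]]
y [0.586 0.293]
b [0.492 0.248]
w [0.49 0.18]
g [0.494 0.121]
```

```bash
python3 - <<'E'
from h import *
go([.52,-.21,.32],np.pi/2+.066); go([.52,-.21,.32],-np.pi/2+.066)
print(ctrl.calibration("wrist"))
E
```

```text
shift [ 40.12 -23.31  -8.87] turn [ 0.     0.    -1.247] tcp [ 0.2375 -0.5781  0.2313] q6 -0.12 t 0.6
shift [ 40.12 -23.31  -8.87] turn [ 0.     0.    -1.247] tcp [ 0.2375 -0.5781  0.2313] q6 -0.12 t 0.6
{'fx': 347.1479618311172, 'fy': 347.1479618311172, 'cx': 319.6136682895895, 'cy': 240.77670163776568, 'R': array([[ 0.38056491, -0.92475293, -0.00153893],
       [-0.87972245, -0.36254543,  0.30765113],
       [-0.28505922, -0.1157274 , -0.95149798]]), 't': array([-0.62484505, -0.03938942,  0.38107559])}
```

```bash
python3 -m handwheel '[[[3,-1.5,-2],[0,0,-0.17]],[[7.5,-4,-4.5],[0,0,-0.34]],[[12.5,-7,-7],[0,0,-0.51]],[[17,-9.5,-8.9],[0,0,-0.68]],[[22,-12.5,-8.9],[0,0,-0.85]]]'
python3 - <<'E'
from h import *
go([.52,-.21,.32],np.pi/2+.066)
E
```

```text
t: 1.23
tool_pos: [0.3948, -0.3783, 0.3231]
tool_rot: [2.549, 1.829, 0.0]
contact_force: [2.0, 0.4, -0.8]
opening: 0.0854
grip_force: 0.0
shift [19.95  6.47  0.29] turn [ 0.004  0.003 -0.392] tcp [ 0.3948 -0.3783  0.3231] q6 -0.57 t 1.225
```

```bash
python3 -m handwheel '[[[5,1.6,0],[0,0,-0.13]],[[10,3.2,0],[0,0,-0.26]],[[15,4.8,0.2],[0,0,-0.39]],[[20,6.5,0.3],[0,0,-0.392]],[[20,6.5,0.3],[0,0,-0.392]]]'
python3 - <<'E'
from h import *
go([.487,.16,.32],np.pi/2)
c=ctrl.calibration("wrist"); im=ctrl.get_image("wrist"); cv2.imwrite("pics/wc.png",im)
hsv=cv2.cvtColor(im,cv2.COLOR_BGR2HSV)
R=np.array(c["R"]);t=np.array(c["t"]);
C=np.array([.560,-.208,0]);u=np.array([-.066,.998,0])
for k in(97.5,32.5,-32.5,-97.5):
    X=R@(C+u*k/1e3+[0,0,.005])+t; p=(int(c["cx"]+c["fx"]*X[0]/X[2]),int(c["cy"]+c["fy"]*X[1]/X[2])); cv2.circle(im,p,3,(0,255,0),-1); print(p)
    a=[]
cv2.imwrite("pics/wc1.png",im)
E
```

```text
t: 1.85
tool_pos: [0.5213, -0.2082, 0.3171]
tool_rot: [-2.147, -2.293, -0.001]
contact_force: [-0.3, -0.4, 0.7]
opening: 0.0853
grip_force: 0.0
shift [36.97 -0.99 -0.27] turn [-0.    -0.001  0.066] tcp [ 0.5213 -0.2082  0.3171] q6 -0.58 t 1.85
(350, 115)
(348, 168)
(347, 217)
(346, 263)
```

View pics/wc1.png

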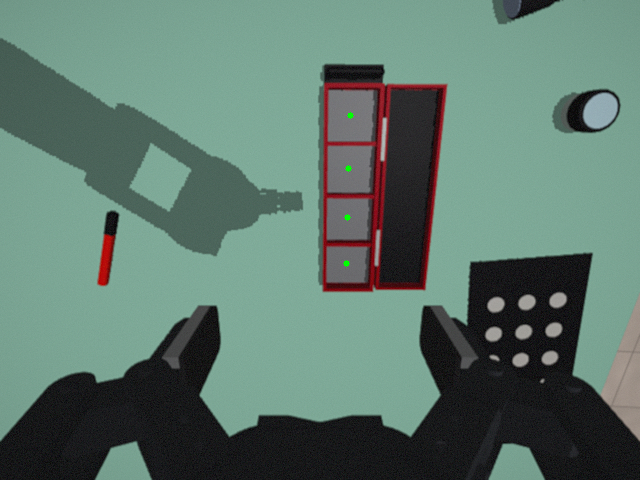

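The predicted compartment centres (green dots at columns 346–350, rows 115 to 263) sit within about 2 px of the grey floors, so the case pose holds. Next is the rack.

```bash
python3 -m handwheel '[[[4,0,0],[0,0,0.02]],[[10,0,0],[0,0,0.05]],[[16,-0.4,0],[0,0,0.066]],[[22,-0.6,0],[0,0,0.066]],[[27.5,-0.8,0],[0,0,0.066]]]'
python3 -m handwheel '[[[5,0,0],[0,0,0]],[[9,0,0],[0,0,0]],[[9.5,0,0],[0,0,0]],[[9.5,0,0],[0,0,0]]]'
python3 - <<'E'
from h import *
c=ctrl.calibration("wrist"); im=ctrl.get_image("wrist"); cv2.imwrite("pics/wr.png",im)
for n in ("yellow","blue","white","green"):
    for q in("holder_","jar_"):
        d=ctrl.landmark_of("wrist",q+n)
        print(q+n,[(w("wrist",e["position"],.006 if q[0]=="h" else .01,c).round(4)[:2],np.round(e["position"]),round(e["score"],2)) for e in d[:2]])
go([.487,.3105,.10],np.pi/2)
E
```

```text
t: 2.52
tool_pos: [0.4947, 0.0635, 0.3176]
tool_rot: [2.229, 2.213, 0.001]
contact_force: [-0.1, 0.3, -0.5]
opening: 0.0853
grip_force: 0.0
t: 3.02
tool_pos: [0.4959, 0.157, 0.3173]
tool_rot: [2.228, 2.214, -0.001]
contact_force: [0.0, 1.1, 0.8]
opening: 0.0852
grip_force: 0.0
holder_yellow [(array([0.4917, 0.3172]), array([314.,  56.]), 0.85)]
jar_yellow [(array([0.4886, 0.3145]), array([312.,  58.]), 0.98), (array([0.5886, 0.2899]), array([396.,  81.]), 0.88)]
holder_blue [(array([0.4826, 0.1802]), array([308., 174.]), 0.6)]
jar_blue [(array([0.489 , 0.2495]), array([313., 117.]), 0.79)]
holder_white [(array([0.4869, 0.1883]), array([312., 168.]), 0.7)]
jar_white [(array([0.4844, 0.1804]), array([310., 174.]), 0.95)]
holder_green [(array([0.4893, 0.1187]), array([314., 220.]), 0.63), (array([0.4882, 0.3176]), array([311.,  56.]), 0.62)]
jar_green [(array([0.4863, 0.1211]), array([312., 219.]), 0.78)]
shift [15.27 -0.96 21.73] turn [ 0.     0.    -0.006] tcp [0.4958 0.1577 0.3173] q6 0.17 t 3.475
```

View pics/wr.png

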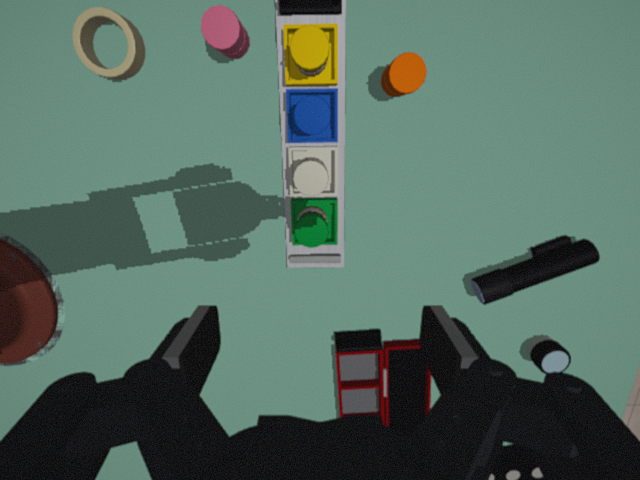

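The rack runs straight up the image at column about 312. Cap tops are at yellow (309, 47), blue (312, 116), white (310, 177) and green (312, 229), with no obstacle closer than the pink and orange jars.

```bash
python3 - <<'E'
from h import *
for p in((309,47),(312,116),(310,177),(312,229)): print(w("wrist",p,.070).round(4)[:2])
print([w("wrist",p,.006).round(4)[:2] for p in((288,267),(344,267))])
E
```

```text
[0.4871 0.3149]
[0.4893 0.2499]
[0.4863 0.186 ]
[0.4878 0.1258]
[array([0.4518, 0.0522]), array([0.5306, 0.0518])]
```

```bash
python3 -m handwheel '[[[5,-0.3,3],[0,0,0]],[[10,-0.6,6],[0,0,0]],[[15.8,-0.83,8],[0,0,0]],[[15.8,-0.83,14],[0,0,0]],[[15.8,-0.83,20],[0,0,0]]]'
python3 -m handwheel '[[[0,0,4],[0,0,0]],[[0,0,7],[0,0,0]],[[0,0,7.9],[0,0,0]],[[0,0,7.9],[0,0,0]]]'
python3 - <<'E'
from h import *
go([.4875,.3155,.038],np.pi/2)
cv2.imwrite("pics/g1.png",ctrl.get_image("wrist"))
E
```

```text
t: 4.1
tool_pos: [0.4884, 0.3173, 0.1164]
tool_rot: [2.224, 2.217, 0.003]
contact_force: [0.5, -0.6, -0.7]
opening: 0.0853
grip_force: 0.0
t: 4.6
tool_pos: [0.4883, 0.3162, 0.0384]
tool_rot: [-2.227, -2.216, 0.0]
contact_force: [-0.0, -0.3, 1.6]
opening: 0.0852
grip_force: 0.0
shift [-0.07 -0.08  0.04] turn [-0.     0.    -0.005] tcp [0.4883 0.3162 0.0384] q6 0.45 t 4.6
```

View pics/g1.png

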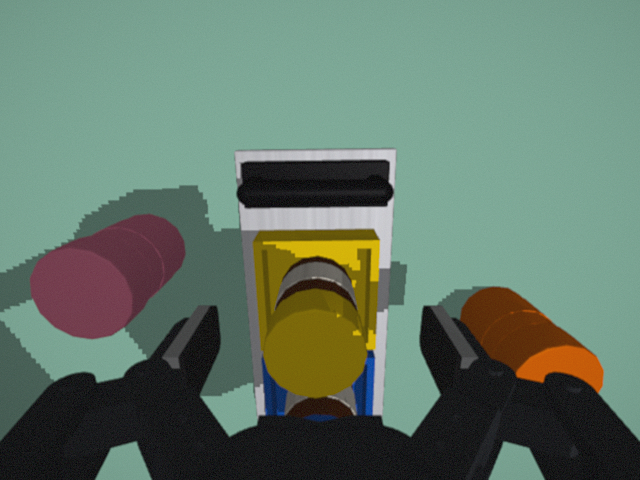

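The yellow cap (315, 345) lies midway between the pads at columns 218 and 422, and the orange jar is clear. I'll close on it and lift.

```bash
python3 -m handwheel '[[[0,0,0],[0,0,0]],[[0,0,0],[0,0,0]],[[0,0,0],[0,0,0]],[[0,0,0],[0,0,0]],[[0,0,0],[0,0,0]]]' 1 40
python3 -m handwheel '[[[0,0,0],[0,0,0]],[[0,0,0],[0,0,0]],[[0,0,-1],[0,0,0]],[[0,0,-4],[0,0,0]],[[0,0,-8],[0,0,0]]]'
python3 - <<'E'
from h import *
c=ctrl.calibration("wrist");cv2.imwrite("pics/g2.png",ctrl.get_image("wrist"))
go([.5536,-.1107,.12],np.pi/2+.066)
E
```

```text
t: 5.28
tool_pos: [0.4887, 0.3166, 0.0394]
tool_rot: [2.227, 2.216, 0.002]
contact_force: [-2.1, -0.4, 6.5]
opening: 0.0387
grip_force: 39.9
t: 5.9
tool_pos: [0.4869, 0.3155, 0.1176]
tool_rot: [-2.226, -2.215, 0.005]
contact_force: [0.5, 1.2, -0.7]
opening: 0.0391
grip_force: 40.3
shift [-42.79   6.48   0.42] turn [ 0.007 -0.003 -0.071] tcp [0.4908 0.3175 0.1253] q6 0.45 t 5.95
```

View pics/g2.png

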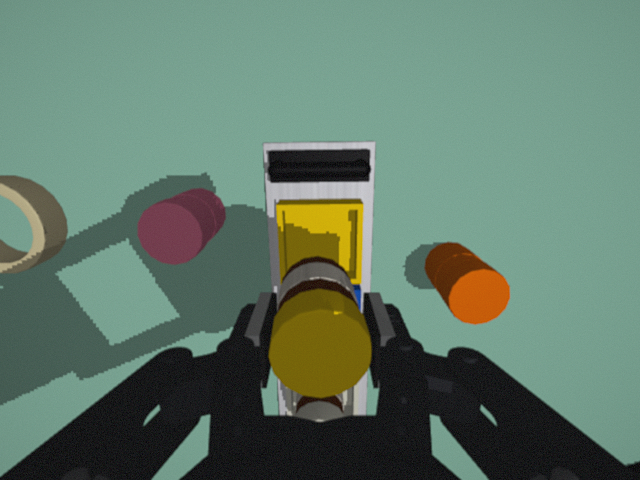

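```bash
python3 -m handwheel '[[[-3,0.4,0],[0,0,-0.01]],[[-8.5,1.2,0],[0,0,-0.02]],[[-14.5,2.1,0],[0,0,-0.04]],[[-20.5,3,0],[0,0,-0.06]],[[-26.5,4,0],[0,0,-0.071]]]'
python3 - <<'E'
from h import *
go([.5536,-.1107,.12],np.pi/2+.066)
E
```

```text
t: 6.58
tool_pos: [0.5267, 0.0491, 0.1182]
tool_rot: [2.146, 2.294, 0.001]
contact_force: [0.4, -0.5, -0.6]
opening: 0.0391
grip_force: 40.3
shift [-16.13   1.62  -0.17] turn [0.001 0.    0.001] tcp [0.5267 0.0491 0.1182] q6 -0.11 t 6.575
```

```bash
python3 -m handwheel '[[[-5,0.5,0],[0,0,0]],[[-10,1,0],[0,0,0]],[[-14,1.4,0],[0,0,0]],[[-16.1,1.6,0],[0,0,0]],[[-16.1,1.6,0],[0,0,0]]]'
python3 - <<'E'
from h import *
go([.5536,-.1107,.036],np.pi/2+.066)
cv2.imwrite("pics/p1.png",ctrl.get_image("wrist"))
E
```

```text
t: 7.2
tool_pos: [0.5534, -0.1093, 0.1181]
tool_rot: [-2.149, -2.291, -0.0]
contact_force: [-0.3, 0.4, -1.1]
opening: 0.039
grip_force: 40.3
shift [-0.15  0.01  8.21] turn [-0.    -0.    -0.002] tcp [ 0.5534 -0.1093  0.1181] q6 -0.39 t 7.2
```

View pics/p1.png

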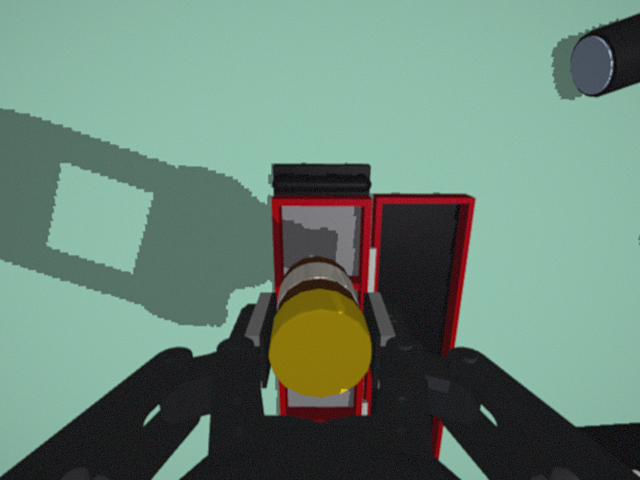

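The yellow jar is centred across the case column (about 320), above compartment 1. I'll lower it and release.

```bash
python3 -m handwheel '[[[-0.1,0,3],[0,0,0]],[[-0.1,0,5.5],[0,0,0]],[[-0.1,0,7.2],[0,0,0]],[[-0.1,0,8.1],[0,0,0]],[[-0.1,0,8.2],[0,0,0]]]'
python3 -m handwheel '[[[0,0,0],[0,0,0]],[[0,0,0],[0,0,0]],[[0,0,0],[0,0,0]]]' -1
python3 -m handwheel '[[[0,0,0],[0,0,0]],[[0,0,-2],[0,0,0]],[[0,0,-6],[0,0,0]],[[0,0,-11],[0,0,0]],[[0,0,-11],[0,0,0]]]'
python3 - <<'E'
from h import *
cv2.imwrite("pics/p1b.png",ctrl.get_image("wrist"))
go([.4875,.2505,.14],np.pi/2)
E
```

```text
t: 7.88
tool_pos: [0.5534, -0.1091, 0.036]
tool_rot: [-2.146, -2.294, 0.0]
contact_force: [0.9, 0.2, -0.3]
opening: 0.039
grip_force: 40.4
t: 8.25
tool_pos: [0.554, -0.1099, 0.0371]
tool_rot: [2.146, 2.292, 0.001]
contact_force: [-0.0, 0.0, -0.3]
opening: 0.0852
grip_force: 0.0
t: 8.88
tool_pos: [0.5573, -0.1108, 0.1539]
tool_rot: [2.139, 2.285, 0.008]
contact_force: [1.0, 0.3, -0.4]
opening: 0.0856
grip_force: 0.0
shift [36.45 -4.41  0.94] turn [0.007 0.003 0.066] tcp [ 0.5555 -0.1103  0.1507] q6 -0.39 t 8.925
```

View pics/p1b.png

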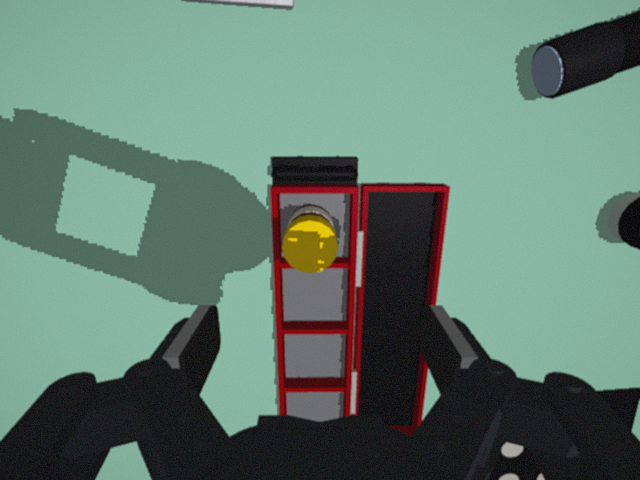

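The yellow jar stands upright in compartment 1 (310, 240). Next is blue.

```bash
python3 -m handwheel '[[[3,-0.4,0],[0,0,0.01]],[[8.5,-1,0],[0,0,0.03]],[[14.5,-1.7,0],[0,0,0.05]],[[20.5,-2.5,0],[0,0,0.066]],[[26.5,-3.2,0],[0,0,0.066]]]'
python3 - <<'E'
from h import *
go([.4875,.2505,.14],np.pi/2)
E
```

```text
t: 9.55
tool_pos: [0.5026, 0.1543, 0.1454]
tool_rot: [-2.221, -2.22, 0.002]
contact_force: [1.2, -0.3, 0.1]
opening: 0.0853
grip_force: 0.0
shift [ 9.62 -1.52  0.54] turn [-0.002  0.    -0.   ] tcp [0.5026 0.1543 0.1454] q6 0.16 t 9.55
```

```bash
python3 -m handwheel '[[[5,-0.7,0],[0,0,0]],[[9,-1.4,0],[0,0,0]],[[9.6,-1.5,3],[0,0,0]],[[9.6,-1.5,7],[0,0,0]],[[9.6,-1.5,9.5],[0,0,0]]]'
python3 -m handwheel '[[[0,0,1],[0,0,0]],[[0,0,1.2],[0,0,0]],[[0,0,1.2],[0,0,0]]]'
python3 - <<'E'
from h import *
cv2.imwrite("pics/g3.png",ctrl.get_image("wrist"))
go([.4875,.2505,.038],np.pi/2)
E
```

```text
t: 10.18
tool_pos: [0.4868, 0.2483, 0.0481]
tool_rot: [-2.219, -2.221, 0.007]
contact_force: [-0.3, 0.2, -0.4]
opening: 0.0855
grip_force: 0.0
t: 10.55
tool_pos: [0.4899, 0.2489, 0.0404]
tool_rot: [2.221, 2.221, 0.002]
contact_force: [0.2, -0.4, 0.2]
opening: 0.0854
grip_force: 0.0
shift [ 0.15 -0.25  0.26] turn [ 0.002 -0.001 -0.   ] tcp [0.49   0.249  0.0406] q6 0.33 t 10.6
```

View pics/g3.png

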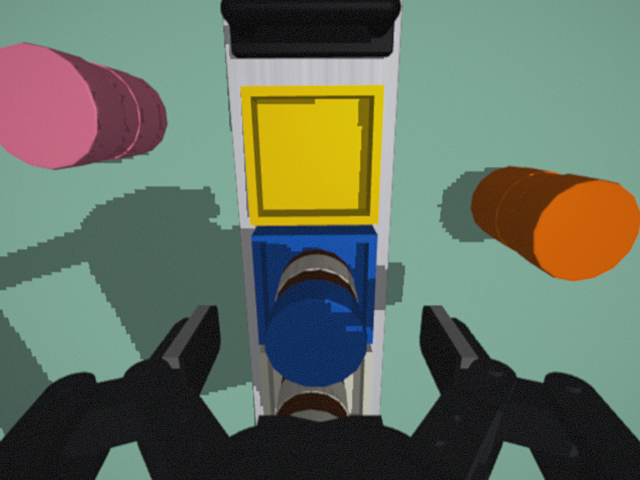

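The blue cap (316, 335) is centred between the pads. I'll grip and lift.

```bash
python3 -m handwheel '[[[0,-0.1,0.1],[0,0,0]],[[0,-0.1,0.1],[0,0,0]],[[0,-0.1,0.1],[0,0,0]],[[0,-0.1,0.1],[0,0,0]],[[0,-0.1,0.1],[0,0,0]]]' 1 40
python3 -m handwheel '[[[0,0,0],[0,0,0]],[[0,0,-1],[0,0,0]],[[0,0,-4],[0,0,0]],[[0,0,-8],[0,0,0]],[[0,0,-8],[0,0,0]]]'
python3 - <<'E'
from h import *
go([.5579,-.1756,.12],np.pi/2+.066)
E
```

```text
t: 11.22
tool_pos: [0.4885, 0.2489, 0.0389]
tool_rot: [2.221, 2.221, 0.001]
contact_force: [-0.6, 0.8, 4.2]
opening: 0.0389
grip_force: 40.3
t: 11.85
tool_pos: [0.4904, 0.2495, 0.1224]
tool_rot: [2.219, 2.219, 0.01]
contact_force: [-0.2, 0.1, -1.3]
opening: 0.039
grip_force: 40.4
shift [-42.52   6.74   0.19] turn [ 0.007 -0.002 -0.066] tcp [0.4904 0.2495 0.1224] q6 0.34 t 11.85
```

```bash
python3 -m handwheel '[[[-3,0.4,0],[0,0,-0.01]],[[-8.5,1.3,0],[0,0,-0.02]],[[-14.5,2.2,0],[0,0,-0.04]],[[-20.5,3.2,0],[0,0,-0.066]],[[-26.5,4.2,0],[0,0,-0.066]]]'
python3 - <<'E'
from h import *
go([.5579,-.1756,.12],np.pi/2+.066)
E
```

```text
t: 12.48
tool_pos: [0.5291, -0.018, 0.117]
tool_rot: [-2.145, -2.293, 0.002]
contact_force: [1.5, 0.1, 0.1]
opening: 0.0389
grip_force: 40.4
shift [-15.92   1.83  -0.32] turn [-0.002 -0.001  0.   ] tcp [ 0.5291 -0.018   0.117 ] q6 -0.24 t 12.475
```

```bash
python3 -m handwheel '[[[-5,0.6,0],[0,0,0]],[[-10,1.1,0],[0,0,0]],[[-14,1.6,0],[0,0,0]],[[-15.9,1.8,0],[0,0,0]],[[-15.9,1.8,0],[0,0,0]]]'
python3 - <<'E'
from h import *
go([.5579,-.1756,.0355],np.pi/2+.066)
E
```

```text
t: 13.1
tool_pos: [0.558, -0.174, 0.1173]
tool_rot: [-2.147, -2.29, 0.0]
contact_force: [0.4, 0.1, -0.4]
opening: 0.0387
grip_force: 40.4
shift [-0.17 -0.01  8.18] turn [-0.002 -0.001 -0.002] tcp [ 0.558  -0.174   0.1173] q6 -0.49 t 13.1
```

```bash
python3 -m handwheel '[[[-0.1,0,3],[0,0,0]],[[-0.1,0,5.5],[0,0,0]],[[-0.1,0,7.2],[0,0,0]],[[-0.1,0,8.1],[0,0,0]],[[-0.1,0,8.2],[0,0,0]]]'
python3 -m handwheel '[[[0,0,0],[0,0,0]],[[0,0,0],[0,0,0]],[[0,0,0],[0,0,0]]]' -1
python3 -m handwheel '[[[0,0,0],[0,0,0]],[[0,0,-2],[0,0,0]],[[0,0,-6],[0,0,0]],[[0,0,-11],[0,0,0]],[[0,0,-11],[0,0,0]]]'
python3 - <<'E'
from h import *
cv2.imwrite("pics/p2b.png",ctrl.get_image("wrist"))
go([.4875,.1865,.14],np.pi/2)
E
```

```text
t: 13.72
tool_pos: [0.5585, -0.1742, 0.036]
tool_rot: [-2.146, -2.294, 0.0]
contact_force: [0.9, -0.2, -0.8]
opening: 0.0389
grip_force: 40.4
t: 14.1
tool_pos: [0.5591, -0.175, 0.0371]
tool_rot: [2.146, 2.292, 0.001]
contact_force: [-0.8, -0.1, 0.3]
opening: 0.0852
grip_force: 0.0
t: 14.72
tool_pos: [0.5622, -0.1764, 0.1541]
tool_rot: [2.139, 2.285, 0.006]
contact_force: [-0.1, 0.2, -0.0]
opening: 0.0853
grip_force: 0.0
shift [36.62 -4.91  0.93] turn [0.006 0.003 0.066] tcp [ 0.5606 -0.1757  0.1508] q6 -0.5 t 14.775
```

View pics/p2b.png

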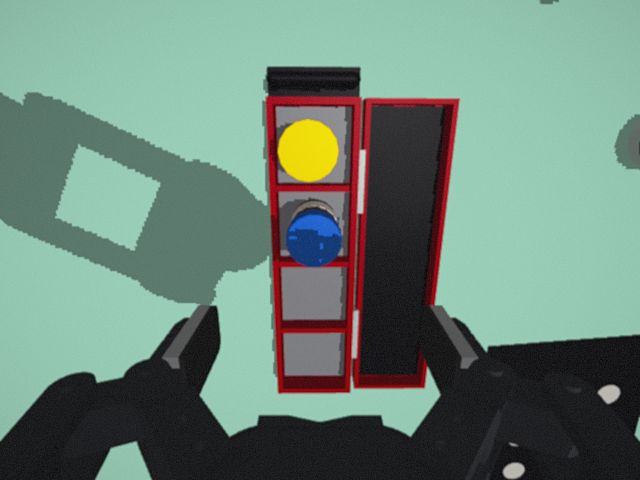

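Yellow (308, 150) and blue (315, 237) stand upright in compartments 1 and 2. White is next.

```bash
python3 -m handwheel '[[[3,-0.4,0],[0,0,0.01]],[[8.5,-1,0],[0,0,0.03]],[[14.5,-1.8,0],[0,0,0.05]],[[20.5,-2.6,0],[0,0,0.066]],[[26.5,-3.5,0],[0,0,0.066]]]'
python3 - <<'E'
from h import *
go([.4875,.185,.038],np.pi/2)
E
```

```text
t: 15.4
tool_pos: [0.5048, 0.089, 0.1454]
tool_rot: [-2.221, -2.22, 0.002]
contact_force: [0.8, -0.1, 0.5]
opening: 0.0852
grip_force: 0.0
shift [ 9.6  -1.71 10.74] turn [-0.002 -0.    -0.001] tcp [0.5048 0.089  0.1454] q6 0.03 t 15.4
```

```bash
python3 -m handwheel '[[[5,-0.8,0],[0,0,0]],[[9,-1.6,0],[0,0,0]],[[9.6,-1.7,3],[0,0,0]],[[9.6,-1.7,7],[0,0,0]],[[9.6,-1.7,9.5],[0,0,0]]]'
python3 -m handwheel '[[[0,0,1],[0,0,0]],[[0,0,1.3],[0,0,0]],[[0,0,1.3],[0,0,0]]]'
python3 - <<'E'
from h import *
cv2.imwrite("pics/g4.png",ctrl.get_image("wrist"))
go([.4875,.185,.038],np.pi/2)
E
```

```text
t: 16.02
tool_pos: [0.4869, 0.1832, 0.0483]
tool_rot: [-2.219, -2.22, 0.006]
contact_force: [0.1, -0.6, -0.7]
opening: 0.0852
grip_force: 0.0
t: 16.4
tool_pos: [0.4899, 0.1834, 0.0392]
tool_rot: [2.221, 2.221, 0.002]
contact_force: [0.3, -0.4, 0.4]
opening: 0.0854
grip_force: 0.0
shift [ 0.15 -0.26  0.15] turn [ 0.002 -0.    -0.   ] tcp [0.4901 0.1835 0.0395] q6 0.22 t 16.45
```

View pics/g4.png

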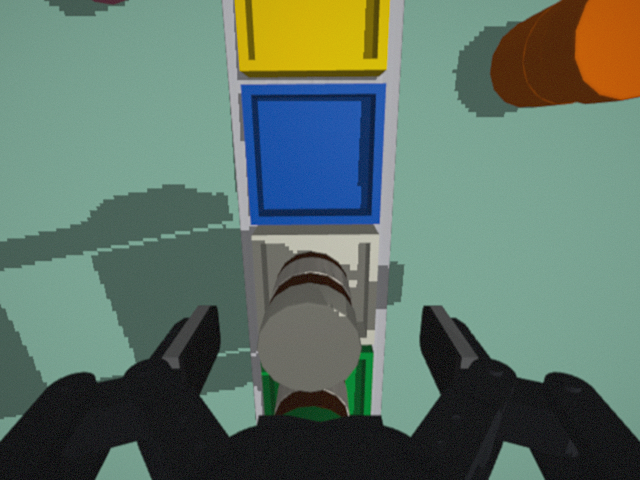

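The white cap (310, 340) sits about 3 mm towards −x of the pads' middle, so I'll shift slightly before closing.

```bash
python3 -m handwheel '[[[0,-0.35,0.05],[0,0,0]],[[0,-0.35,0.05],[0,0,0]],[[0,-0.35,0.05],[0,0,0]],[[0,-0.35,0.05],[0,0,0]],[[0,-0.35,0.05],[0,0,0]]]' 1 40
python3 -m handwheel '[[[0,0,0],[0,0,0]],[[0,0,-1],[0,0,0]],[[0,0,-4],[0,0,0]],[[0,0,-8],[0,0,0]],[[0,0,-8],[0,0,0]]]'
python3 - <<'E'
from h import *
go([.5621,-.2404,.12],np.pi/2+.066)
E
```

```text
t: 17.08
tool_pos: [0.486, 0.1835, 0.0383]
tool_rot: [2.221, 2.221, 0.001]
contact_force: [-1.5, 0.3, 4.8]
opening: 0.039
grip_force: 40.4
t: 17.7
tool_pos: [0.4883, 0.1839, 0.1218]
tool_rot: [2.218, 2.218, 0.01]
contact_force: [1.0, -0.8, -0.4]
opening: 0.0394
grip_force: 40.4
shift [-42.43   7.38   0.17] turn [ 0.008 -0.001 -0.066] tcp [0.4883 0.1839 0.1218] q6 0.22 t 17.7
```

```bash
python3 -m handwheel '[[[-3,0.5,0],[0,0,-0.01]],[[-8.5,1.4,0],[0,0,-0.02]],[[-14.5,2.4,0],[0,0,-0.04]],[[-20.5,3.5,0],[0,0,-0.066]],[[-26.5,4.6,0],[0,0,-0.066]]]'
python3 - <<'E'
from h import *
go([.5621,-.2404,.12],np.pi/2+.066)
E
```

```text
t: 18.32
tool_pos: [0.5308, -0.0833, 0.1162]
tool_rot: [-2.146, -2.292, 0.001]
contact_force: [1.3, -0.1, -0.5]
opening: 0.0385
grip_force: 40.4
shift [-15.88   2.09  -0.39] turn [-0.002 -0.001  0.   ] tcp [ 0.5308 -0.0833  0.1162] q6 -0.36 t 18.325
```

```bash
python3 -m handwheel '[[[-5,0.7,0],[0,0,0]],[[-10,1.3,0],[0,0,0]],[[-14,1.9,0],[0,0,0]],[[-15.9,2.1,0],[0,0,0]],[[-15.9,2.1,0],[0,0,0]]]'
python3 - <<'E'
from h import *
go([.5621,-.2404,.035],np.pi/2+.066)
E
```

```text
t: 18.95
tool_pos: [0.5625, -0.2391, 0.1166]
tool_rot: [-2.147, -2.29, 0.0]
contact_force: [0.6, 1.3, -0.1]
opening: 0.039
grip_force: 40.5
shift [-0.14 -0.04  8.16] turn [-0.002 -0.002 -0.001] tcp [ 0.5625 -0.2391  0.1166] q6 -0.59 t 18.95
```

```bash
python3 -m handwheel '[[[-0.1,0,3],[0,0,0]],[[-0.1,0,5.5],[0,0,0]],[[-0.1,0,7.2],[0,0,0]],[[-0.1,0,8.1],[0,0,0]],[[-0.1,0,8.2],[0,0,0]]]'
python3 -m handwheel '[[[0,0,0],[0,0,0]],[[0,0,0],[0,0,0]],[[0,0,0],[0,0,0]]]' -1
python3 -m handwheel '[[[0,0,0],[0,0,0]],[[0,0,-2],[0,0,0]],[[0,0,-6],[0,0,0]],[[0,0,-11],[0,0,0]],[[0,0,-11],[0,0,0]]]'
python3 -m handwheel '[[[3,-0.4,0],[0,0,0.01]],[[8.5,-1,0],[0,0,0.03]],[[14.5,-1.9,0],[0,0,0.05]],[[20.5,-2.8,0],[0,0,0.066]],[[26.5,-3.7,0],[0,0,0.066]]]'
python3 - <<'E'
from h import *
go([.4875,.1225,.038],np.pi/2)
E
```

```text
t: 19.58
tool_pos: [0.5631, -0.2393, 0.0355]
tool_rot: [-2.146, -2.294, 0.0]
contact_force: [-0.2, 0.0, -1.4]
opening: 0.039
grip_force: 40.5
t: 19.95
tool_pos: [0.5638, -0.2403, 0.0367]
tool_rot: [2.146, 2.292, 0.001]
contact_force: [0.8, 0.4, -1.1]
opening: 0.0851
grip_force: 0.0
t: 20.58
tool_pos: [0.5667, -0.2419, 0.1538]
tool_rot: [2.138, 2.285, 0.005]
contact_force: [0.4, -0.2, 0.9]
opening: 0.0856
grip_force: 0.0
t: 21.2
tool_pos: [0.508, 0.0238, 0.146]
tool_rot: [2.222, 2.221, 0.001]
contact_force: [0.9, 0.5, -0.3]
opening: 0.0854
grip_force: 0.0
shift [ 9.87 -2.05 10.8 ] turn [ 0.    -0.    -0.001] tcp [0.508  0.0238 0.146 ] q6 -0.1 t 21.2
```

```bash
python3 -m handwheel '[[[5,-1,0],[0,0,0]],[[9,-2,0],[0,0,0]],[[9.9,-2.1,3],[0,0,0]],[[9.9,-2.1,7],[0,0,0]],[[9.9,-2.1,9.5],[0,0,0]]]'
python3 -m handwheel '[[[0,0,1],[0,0,0]],[[0,0,1.3],[0,0,0]],[[0,0,1.3],[0,0,0]]]'
python3 - <<'E'
from h import *
cv2.imwrite("pics/g5.png",ctrl.get_image("wrist"))
go([.4875,.1225,.038],np.pi/2)
E
```

```text
t: 21.82
tool_pos: [0.4864, 0.1213, 0.049]
tool_rot: [-2.22, -2.221, 0.003]
contact_force: [0.0, 0.6, -0.0]
opening: 0.0852
grip_force: 0.0
t: 22.2
tool_pos: [0.4886, 0.1211, 0.0389]
tool_rot: [2.221, 2.22, 0.002]
contact_force: [0.9, -0.4, -0.6]
opening: 0.0856
grip_force: 0.0
shift [ 0.14 -0.14  0.11] turn [ 0.002 -0.    -0.   ] tcp [0.4889 0.1211 0.0391] q6 0.1 t 22.25
```

View pics/g5.png

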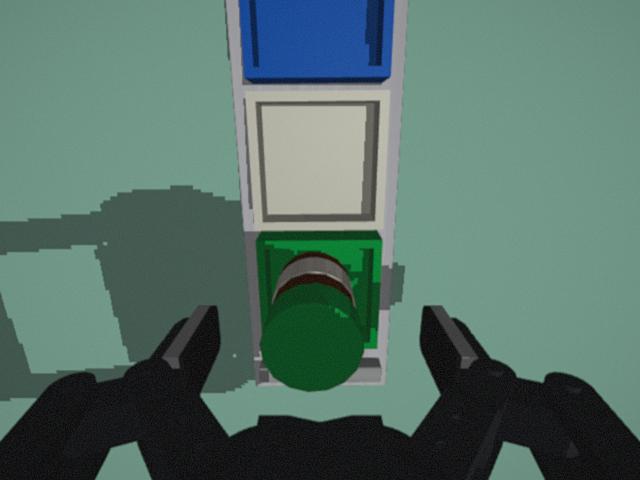

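The green cap (312, 340) is between the pads, slightly to the left.

```bash
python3 -m handwheel '[[[0,-0.2,0.05],[0,0,0]],[[0,-0.2,0.05],[0,0,0]],[[0,-0.2,0.05],[0,0,0]],[[0,-0.2,0.05],[0,0,0]],[[0,-0.2,0.05],[0,0,0]]]' 1 40
python3 -m handwheel '[[[0,0,0],[0,0,0]],[[0,0,-1],[0,0,0]],[[0,0,-4],[0,0,0]],[[0,0,-8],[0,0,0]],[[0,0,-8],[0,0,0]]]'
python3 -m handwheel '[[[-3,0.5,0],[0,0,-0.01]],[[-8.5,1.5,0],[0,0,-0.02]],[[-14.5,2.6,0],[0,0,-0.04]],[[-20.5,3.7,0],[0,0,-0.066]],[[-26.5,4.8,0],[0,0,-0.066]]]'
python3 - <<'E'
from h import *
go([.5664,-.3053,.12],np.pi/2+.066)
E
```

```text
t: 22.88
tool_pos: [0.4861, 0.1211, 0.0378]
tool_rot: [2.221, 2.221, 0.0]
contact_force: [-2.5, -0.1, 4.9]
opening: 0.0388
grip_force: 40.3
t: 23.5
tool_pos: [0.4886, 0.1213, 0.1215]
tool_rot: [2.218, 2.218, 0.01]
contact_force: [-0.4, 0.4, -0.8]
opening: 0.0391
grip_force: 40.4
t: 24.12
tool_pos: [0.5332, -0.1456, 0.116]
tool_rot: [-2.146, -2.292, 0.0]
contact_force: [1.8, -0.9, -0.8]
opening: 0.0385
grip_force: 40.4
shift [-16.16   2.26  -0.41] turn [-0.001 -0.001  0.   ] tcp [ 0.5332 -0.1456  0.116 ] q6 -0.47 t 24.125
```

```bash
python3 -m handwheel '[[[-5,0.7,0],[0,0,0]],[[-10,1.4,0],[0,0,0]],[[-14,2,0],[0,0,0]],[[-16.2,2.2,0],[0,0,0]],[[-16.2,2.2,0],[0,0,0]]]'
python3 - <<'E'
from h import *
go([.5664,-.3053,.0345],np.pi/2+.066)
E
```

```text
t: 24.75
tool_pos: [0.566, -0.3046, 0.1163]
tool_rot: [-2.147, -2.291, 0.0]
contact_force: [-0.1, 0.5, -0.7]
opening: 0.0387
grip_force: 40.4
shift [-0.08  0.05  8.18] turn [-0.001 -0.001 -0.001] tcp [ 0.566  -0.3046  0.1163] q6 -0.67 t 24.75
```

```bash
python3 -m handwheel '[[[-0.1,0,3],[0,0,0]],[[-0.1,0,5.5],[0,0,0]],[[-0.1,0,7.2],[0,0,0]],[[-0.1,0,8.1],[0,0,0]],[[-0.1,0,8.2],[0,0,0]]]'
python3 -m handwheel '[[[0,0,0],[0,0,0]],[[0,0,0],[0,0,0]],[[0,0,0],[0,0,0]]]' -1
python3 -m handwheel '[[[0,0,0],[0,0,0]],[[0,0,-2],[0,0,0]],[[0,0,-6],[0,0,0]],[[0,0,-11],[0,0,0]],[[0,0,-15],[0,0,0]]]'
python3 -m handwheel '[[[0,0,-3],[0,0,0]],[[0,0,-6],[0,0,0]],[[0,0,-6],[0,0,0]],[[0,0,-6],[0,0,0]]]'
python3 - <<'E'
from h import *
c=ctrl.calibration("wrist"); im=ctrl.get_image("wrist")
R=np.array(c["R"]);t=np.array(c["t"])
for k in(97.5,32.5,-32.5,-97.5):
    X=R@(np.array([.560-.066e-3*k,-.208+.998e-3*k,.065]))+t
    cv2.circle(im,(int(c["cx"]+c["fx"]*X[0]/X[2]),int(c["cy"]+c["fy"]*X[1]/X[2])),3,(255,0,255),-1)
cv2.imwrite("pics/end.png",np.vstack([im,])); cv2.imwrite("pics/top1.png",ctrl.get_image("top"))
print(ctrl.get_obs()["t"])
E
```

```text
t: 25.38
tool_pos: [0.5664, -0.3046, 0.035]
tool_rot: [-2.146, -2.294, -0.0]
contact_force: [0.1, -0.3, -0.4]
opening: 0.0389
grip_force: 40.4
t: 25.75
tool_pos: [0.567, -0.3055, 0.0362]
tool_rot: [2.146, 2.292, 0.0]
contact_force: [-0.1, -0.3, 0.8]
opening: 0.0853
grip_force: 0.0
t: 26.38
tool_pos: [0.5671, -0.3056, 0.1896]
tool_rot: [2.144, 2.291, 0.001]
contact_force: [-0.5, -0.4, -0.4]
opening: 0.0853
grip_force: 0.0
t: 26.88
tool_pos: [0.5662, -0.3049, 0.2449]
tool_rot: [-2.147, -2.293, 0.0]
contact_force: [-0.6, -0.2, -0.5]
opening: 0.0852
grip_force: 0.0
26.975
```

View pics/end.png

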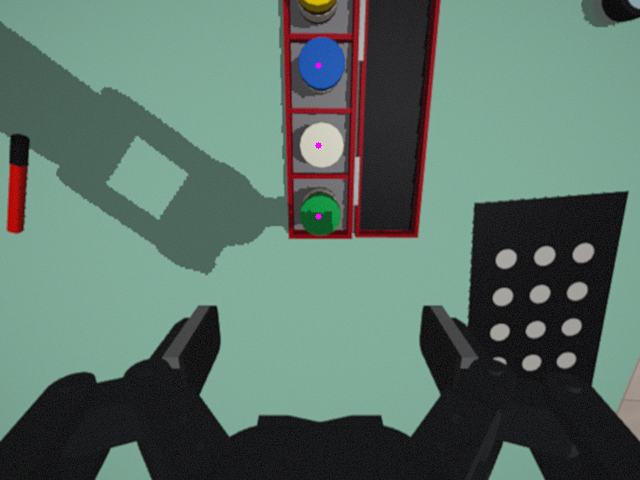

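The jars are in order (yellow, blue 64, white 145, green 214 by row), upright, and within about 3 mm of the predicted cap centres. Handing in.

```bash
python3 -c "
from station import ctrl
print(ctrl.finish_job())"
```

```text
the job is handed in; nothing more can be done
None
```

All four jars stand upright in the red case in order from its handle (yellow, blue, white, green), and I handed the job in at about 27 s; the hand-in returned no verdict.

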